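# Top up the stopper feeder with a scoop

### The arm

A 7-joint arm with a two-finger parallel gripper is mounted at the origin on the work surface. World frame = base frame: x ahead of the robot, y to its left, z up, the work surface at z = 0. Lengths are in m, angles in rad, forces in N, time in s.
With the tool pointing down it reaches from about 0.425 to 0.8 m from the base axis. Payload 8.3 kg.
Tool frame: the origin (TCP) lies midway between the tips of the shut fingers; the grasp point (between the pads) lies 19 mm behind it; z points along the fingers, y is the direction in which the jaws open and shut (so a half turn about z gives the same grasp; the last joint's range is limited). The gripper opens to 85 mm and grips with 20 to 120 N. Pads are 22 mm wide; open, the fingers measure 114 mm over their backs; the gripper's body (76 mm by 85 mm) begins 54 mm behind the grasp point. The pads swing forward as they close: fully open they stand 13 mm farther back than shut.
Start: joints at [1.237, 0.383, 0.016, 1.37, -0.006, 1.388, -0.046], TCP at [0.167, -0.602, 0.231] pointing down, gripper open.
Joint ranges: [-2.95, 2.95], [-0.25, 2.06], [-1.52, 1.56], [0.18, 2.33], [-1.44, 4.58], [0.02, 2.06], [-3.01, 3.01]. Speed limits (rad/s): [2.39, 2.39, 3.01, 3.01, 3.14, 3.14, 3.14].

### API

Orientations are given as [roll, pitch, yaw] about the fixed x, y, z axes, in that order (R = Rz(yaw) Ry(pitch) Rx(roll)).
In Python, from bench import arm gives the robot as it stands.
- The arm moves only by the tool jog_arm, never from a script. Its argument "plan" is a list of rows, each a list of 3 entries, a list of its own where there are three numbers: the opening, from -1 (shut) to 1 (fully open), so that 0 is half open, then the shift along the tool's x, y, z in m, then the turn, a rotation vector about the tool's x, y, z in degrees. A call has 1 to 20 rows; each row is the pose to reach, as a shift and turn from the pose measured when the call began, along the tool's axes at that moment; what a row does not reach only later rows make up. A row lasts 1/8 s, in which the tool goes at most 62.5 mm and 10.7 degrees, less where a joint would pass 70% of its speed; a pose out of reach is approached as far as the arm can. A call with a gripper value outside its range is refused whole. The fingers move at their own pace and stop on an object; "squeeze" is the grip in N (left out, the last holds). Time passes only in rows, so rows that repeat a pose let the fingers close. It gives the time, the measured TCP pose, the force and the opening at its end, in the units of the state.
- arm.read_state(): the state, without advancing time (a new reading comes with each control period).
- arm.grab_frame(name): name is "scene" or "top" or "wrist"; returns (picture, depth): 480x640x3 uint8, red, green, blue; 480x640 float32, m along the optical axis (not along the pixel's ray), 0 where there is no reading.
- arm.camera_params(name): a dict with "fx", "fy", "cx", "cy" (pixels), "cam_to_world" (4x4, takes a point from camera to world coordinates). Camera axes: x right, y down, z forward; pixel columns grow to the right and rows downward; lengths in m; the calibration is good to about 2 mm. A picture is of the moment at which its call begins: read the wrist's pose just before it. camera_params takes no time and is no camera call; for the wrist camera it gives the pose at the moment of the call.
- arm.close_job(): hands the job in, once; it reports no verdict.
Trained networks look in the newest picture that a camera, given by its name, has taken for a name from the list of things; names that differ only in an ending like _2 or _b are one class to them, and where a whole thing is asked for, a point or a joint stands for the part that bears it (a point fixed in the world has none). Each returns a list of dicts, best first, with "score" (0 to 1); they miss things now and then, are a little off and sometimes report something else, mostly with a low value. They report only what shows in the picture. A call takes as long as a camera call. They do not tell look-alikes from the thing itself.
- arm.find_in(camera, query): "centre" ([column, row] as shares, 0 to 1, of the picture: columns of its width, rows of its height, amid what is visible of it).
- arm.masks_of(camera, query): "region" (480x640 bool, what is visible of it) and "centre" ([column, row] as shares, 0 to 1, of the picture: columns of its width, rows of its height, amid what is visible of it).
- arm.pinpoint(camera, query): "centre" ([column, row] as shares, 0 to 1, of the picture: columns of its width, rows of its height: a listed point, or the origin of a listed thing).
The state is a dict: "clock": time; "qpos": joint angles; "joint_vel": joint speeds; "effort": joint torques, N m; "position": TCP position; "tcp_rot": TCP orientation; "wrist_force": force on the tool from outside, world axes, zero at the start; "wrist_torque": the same for the moment, N m; "grip_width": finger opening in m.
Only numpy, scipy, OpenCV 4.12 (cv2) and the standard library are available. Lean on these libraries where they do the work, as an engineer would, in place of code of your own. Each camera call takes 0.05 s, during which the arm holds its last target. There are 200 camera calls.

### The job

Pick up the steel scoop by its upright black grip, scoop rubber stoppers out of the white tray and tip at least two of them into the wide steel bowl of the vibratory feeder; the gripper itself must not touch the stoppers. Then set the scoop down flat on the bench or in the tray and let go. No stopper may be spilt or left in a scoop on the bench: those not in the bowl must end in the tray.

Things in the scene. Friction and masses are not known exactly. Their poses are not given: they have to be found in the camera images.
- scoop: loose steel scoop, 140 g, flat on the bench, mouth to the right. Origin on its underside; mouth looks to -x, z up. Pan 100 mm wide, from lip x=-58 mm to back x=48; floor 2 mm thick, sides 22 to 38 mm high from x=-33 mm back, back 44. Above the back an upright black grip, 30 mm along x by 18 mm along y, centred at x=40, y=0 mm, from z=53 to 115 mm: grip its 18 mm from above at z=90. Empties tipped 55 degrees
- tray: white tray fixed to the bench, its -x end to the robot's right, 15 degrees either way. Origin: underside, below the floor's centre. Inside: width 120 mm (y); flat floor 4 mm above the bench, x from -120 to 120 mm; upright wall at +x; at -x a 45 degree slope rises to x=-162 mm. Rim 46 mm above the bench, walls 5 mm. The stoppers stand in the -x half; the scoop fits the empty +x half, mouth to -x
- bowl (a point): centre of the inner floor of the feeder's round steel bowl, 50 mm above the bench; z up. Bowl 180 mm across the rim, 140 mm across the inner floor; rim 95 mm above the bench, 45 mm above this point. It sits on a low round base, fixed to the bench. The narrow two-handled beaker farther off is a bystander
- stopper1: one of four alike dark rubber stoppers, 14 g: a tapered plug 24 mm tall, 22 mm across the narrow end, 27 mm across the wide one, edges rounded. Starts standing on the tray floor, narrow end down, 35 to 95 mm from the tray's origin towards -x and within 32 mm of its centre line. Origin: centre of the narrow end; z to the wide end. Friction on steel or plastic about 0.6; it rolls on its side
- stopper2: one of four alike dark rubber stoppers, 14 g: a tapered plug 24 mm tall, 22 mm across the narrow end, 27 mm across the wide one, edges rounded. Starts standing on the tray floor, narrow end down, 35 to 95 mm from the tray's origin towards -x and within 32 mm of its centre line. Origin: centre of the narrow end; z to the wide end. Friction on steel or plastic about 0.6; it rolls on its side
- stopper3: one of four alike dark rubber stoppers, 14 g: a tapered plug 24 mm tall, 22 mm across the narrow end, 27 mm across the wide one, edges rounded. Starts standing on the tray floor, narrow end down, 35 to 95 mm from the tray's origin towards -x and within 32 mm of its centre line. Origin: centre of the narrow end; z to the wide end. Friction on steel or plastic about 0.6; it rolls on its side
- stopper4: one of four alike dark rubber stoppers, 14 g: a tapered plug 24 mm tall, 22 mm across the narrow end, 27 mm across the wide one, edges rounded. Starts standing on the tray floor, narrow end down, 35 to 95 mm from the tray's origin towards -x and within 32 mm of its centre line. Origin: centre of the narrow end; z to the wide end. Friction on steel or plastic about 0.6; it rolls on its side
Mind the look-alikes: they are no part of the job. Leave any orange, purple or yellow look-alike of the scoop alone.

How it is judged:
On the way:
1. at least two stoppers ride in the scoop's pan, the scoop lifted more than 60 mm above the bench (height (world z) of scoop above 0.06 m and (((distance between stopper1 and scoop below 0.085 m and height (world z) of stopper1 above 0.06 m) and (distance between stopper2 and scoop below 0.085 m and height (world z) of stopper2 above 0.06 m)) or ((distance between stopper1 and scoop below 0.085 m and height (world z) of stopper1 above 0.06 m) and (distance between stopper3 and scoop below 0.085 m and height (world z) of stopper3 above 0.06 m)) or ((distance between stopper1 and scoop below 0.085 m and height (world z) of stopper1 above 0.06 m) and (distance between stopper4 and scoop below 0.085 m and height (world z) of stopper4 above 0.06 m)) or ((distance between stopper2 and scoop below 0.085 m and height (world z) of stopper2 above 0.06 m) and (distance between stopper3 and scoop below 0.085 m and height (world z) of stopper3 above 0.06 m)) or ((distance between stopper2 and scoop below 0.085 m and height (world z) of stopper2 above 0.06 m) and (distance between stopper4 and scoop below 0.085 m and height (world z) of stopper4 above 0.06 m)) or ((distance between stopper3 and scoop below 0.085 m and height (world z) of stopper3 above 0.06 m) and (distance between stopper4 and scoop below 0.085 m and height (world z) of stopper4 above 0.06 m)))), for 0.2 s.
At the end, for the whole second after the job is handed in: At least two stoppers lie in the feeder's bowl, below its rim; every other stopper lies in the bowl or in the tray; the scoop stands on its underside on the bench or on the tray floor (within about 11 degrees of level, underside less than 16 mm above the bench), released; everything is at rest ((distance between each of stopper1, stopper2 and bowl below 0.084 m or distance between each of stopper1, stopper3 and bowl below 0.084 m or distance between each of stopper1, stopper4 and bowl below 0.084 m or distance between each of stopper2, stopper3 and bowl below 0.084 m or distance between each of stopper2, stopper4 and bowl below 0.084 m or distance between each of stopper3, stopper4 and bowl below 0.084 m) and (distance between stopper1 and bowl below 0.084 m or (x of stopper1 in the frame of tray between -0.165 and 0.122 m and y of stopper1 in the frame of tray between -0.062 and 0.062 m and z of stopper1 in the frame of tray between 0 and 0.075 m)) and (distance between stopper2 and bowl below 0.084 m or (x of stopper2 in the frame of tray between -0.165 and 0.122 m and y of stopper2 in the frame of tray between -0.062 and 0.062 m and z of stopper2 in the frame of tray between 0 and 0.075 m)) and (distance between stopper3 and bowl below 0.084 m or (x of stopper3 in the frame of tray between -0.165 and 0.122 m and y of stopper3 in the frame of tray between -0.062 and 0.062 m and z of stopper3 in the frame of tray between 0 and 0.075 m)) and (distance between stopper4 and bowl below 0.084 m or (x of stopper4 in the frame of tray between -0.165 and 0.122 m and y of stopper4 in the frame of tray between -0.062 and 0.062 m and z of stopper4 in the frame of tray between 0 and 0.075 m)) and linear speed of each of stopper1, stopper2, stopper3, stopper4 below 0.03 m/s and height (world z) of scoop below 0.016 m and angle between scoop's own z axis and vertical below 0.2 rad and linear speed of scoop below 0.02 m/s); the robot touches nothing.
It fails at once if the gripper's fingers or the arm touch a stopper (contact force between any of the fingers, the arm and stopper1 above 0.3 N or contact force between any of the fingers, the arm and stopper2 above 0.3 N or contact force between any of the fingers, the arm and stopper3 above 0.3 N or contact force between any of the fingers, the arm and stopper4 above 0.3 N).
It also fails if it takes over 72 s, if anything falls off the work surface, if the arm or the gripper's body presses on something with over 40 N, if the wrist force passes 120 N, or if a joint passes its speed limit or range.

## Working session

There is one attempt and no reset: what is moved stays moved. The work goes in short steps, Python scripts to look and compute and a tool call to move; the robot and the scene stay as the last step left them, time stands still between calls to the robot, and variables do not carry over. Pictures are saved under pics/ and viewed, about 8 in all and at most 12, crops included, and the job is handed in when it is done.

Besides the shell and the picture viewer there is one more tool, called after "Call:" as name(argument=value, ...) on one line, values as JSON. jog_arm: Moves the arm, as the interface text tells. Its arguments: {"type":"object","properties":{"plan":{"type":"array","items":{"type":"array"}},"squeeze":{"type":"number"}},"required":["plan"]}

```bash
mkdir -p pics
cat > h.py <<'E'
import numpy as np, cv2
from bench import arm
from scipy.spatial.transform import Rotation as R
def cloud(cam):
    rgb,d=arm.grab_frame(cam); p=arm.camera_params(cam)
    v,u=np.mgrid[0:480,0:640]
    P=np.stack([(u-p['cx'])/p['fx']*d,(v-p['cy'])/p['fy']*d,d],-1)
    T=np.array(p['cam_to_world']); W=P@T[:3,:3].T+T[:3,3]; W[d==0]=np.nan
    return rgb,W
E
python3 - <<'E'
from h import *
s=arm.read_state(); print({k:np.round(v,3) for k,v in s.items()})
ims=[]
for c in ['scene','top']:
    rgb,W=cloud(c); np.save(f'{c}.npy',W); cv2.imwrite(f'pics/{c}.png',rgb[...,::-1])
    for q in ['scoop','tray','bowl','stopper1']:
        for r in arm.pinpoint(c,q)[:6]:
            u,v=r['centre'][0]*640,r['centre'][1]*480
            print(c,q,round(r['score'],2),int(u),int(v),np.round(W[min(int(v),479),min(int(u),639)],3))
E
```

```text
{'clock': np.float64(0.0), 'qpos': array([ 1.237,  0.384,  0.016,  1.371, -0.006,  1.388, -0.046]), 'joint_vel': array([ 0.001,  0.   ,  0.   , -0.001, -0.   , -0.   , -0.001]), 'effort': array([ 1.0000e-03, -6.2759e+01,  8.4500e-01, -3.7182e+01,  1.7000e-02,
        1.4000e-02, -0.0000e+00]), 'position': array([ 0.167, -0.602,  0.23 ]), 'tcp_rot': array([-3.14 , -0.   ,  0.271]), 'wrist_force': array([-0.374,  0.516, -0.293]), 'wrist_torque': array([-0.03 , -0.066,  0.025]), 'grip_width': np.float64(0.085)}
scene scoop 0.93 195 229 [ 0.433 -0.354  0.003]
scene scoop 0.78 142 278 [ 0.637 -0.373  0.047]
scene scoop 0.72 115 224 [ 0.502 -0.506  0.047]
scene scoop 0.57 211 184 [ 0.265 -0.382  0.004]
scene tray 0.69 310 301 [ 0.594 -0.044  0.015]
scene tray 0.63 339 295 [0.556 0.006 0.004]
scene bowl 0.55 527 276 [nan nan nan]
scene stopper1 0.73 316 286 [ 0.549 -0.042  0.011]
scene stopper1 0.58 297 277 [ 0.546 -0.082  0.024]
scene stopper1 0.47 313 300 [ 0.592 -0.038  0.018]
top scoop 0.96 514 234 [ 0.471 -0.549  0.004]
top scoop 0.89 444 320 [ 0.267 -0.37  -0.   ]
top scoop 0.77 435 248 [ 0.44  -0.357  0.002]
top scoop 0.68 446 184 [ 0.599 -0.392  0.003]
top tray 0.81 289 207 [ 0.548 -0.002  0.005]
top bowl 0.75 137 240 [0.464 0.356 0.051]
top stopper1 0.62 326 211 [ 0.531 -0.094  0.028]
top stopper1 0.56 307 196 [ 0.57  -0.048  0.026]
top stopper1 0.5 305 210 [ 0.534 -0.043  0.03 ]
top stopper1 0.49 318 188 [ 0.588 -0.075  0.031]
```

View pics/top.png

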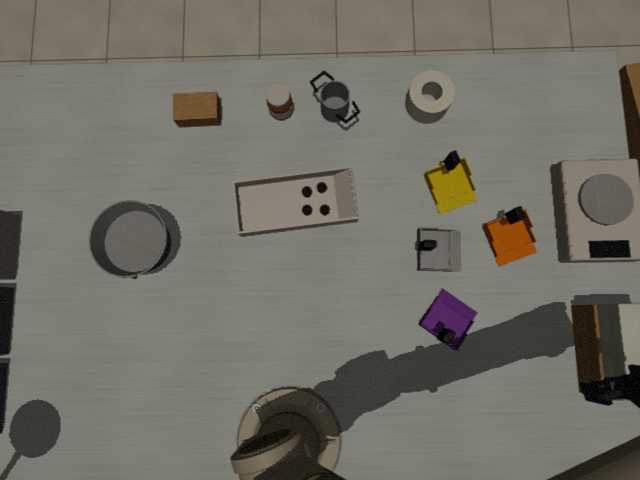

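View pics/scene.png

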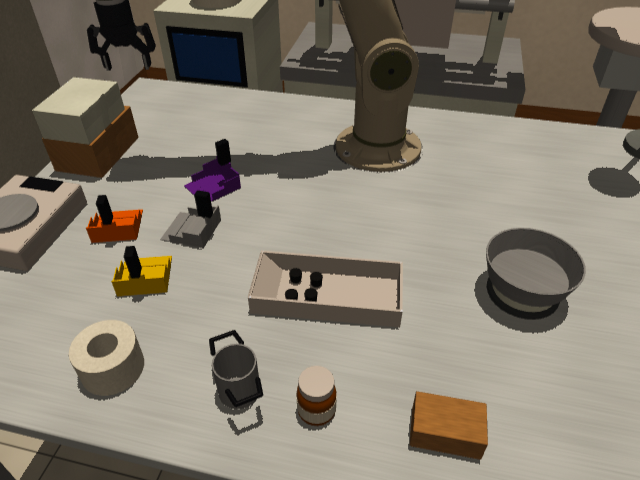

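Top view: robot base at the bottom (+x is up, +y is left). The steel scoop is at px (437,249) with its grip at (428,245) and mouth to the right. The tray is at (295,203) with four stoppers at (307–326, 188–211). The bowl is at (137,240). The purple, yellow and orange scoops are decoys. Next I fit the geometry from depth.

Run:
```python
from h import *
rgb=cv2.imread('pics/top.png'); W=np.load('top.npy'); S=np.load('scene.npy')
P=W.reshape(-1,3); C=rgb.reshape(-1,3).astype(int)
def sel(P,lo,hi): return np.all((P>lo)&(P<hi),1)
# tray rim
for n,Q in (('top',P),('scene',S.reshape(-1,3))):
    m=sel(Q,[.42,-.22,.040],[.70,.19,.052]); q=Q[m][:,:2].astype(np.float32)
    print(n,'tray rim',m.sum(),cv2.minAreaRect(q))
# grip top
for n,Q in (('top',P),('scene',S.reshape(-1,3))):
    m=sel(Q,[.36,-.45,.108],[.52,-.28,.125]); q=Q[m]
    print(n,'grip top',m.sum(),q.mean(0),cv2.minAreaRect(q[:,:2].astype(np.float32)))
    m=sel(Q,[.36,-.46,.0005],[.52,-.26,.06]); 
    print(n,'pan all',m.sum(),cv2.minAreaRect(Q[m][:,:2].astype(np.float32)))
    m=sel(Q,[.36,-.46,.018],[.52,-.26,.05]); 
    print(n,'pan sides',m.sum(),cv2.minAreaRect(Q[m][:,:2].astype(np.float32)))
    m=sel(Q,[.33,.2,.088],[.62,.5,.1]); q=Q[m][:,:2].astype(np.float32)
    print(n,'bowl rim',m.sum(),cv2.minEnclosingCircle(q))
# stoppers: dark pixels in tray
d=(rgb.max(2)<60)&sel(P,[.42,-.2,.012],[.68,.15,.06]).reshape(480,640)
k,l,st,c=cv2.connectedComponentsWithStats(d.astype(np.uint8))
for i in range(1,k):
    if st[i,4]>10: print('st',st[i,4],c[i],np.nanmedian(W[l==i],0))
```

```text
top tray rim 1004 ((0.5574550628662109, -0.02008397877216339), (0.1314680278301239, 0.291896253824234), 6.368859767913818)
scene tray rim 1498 ((0.5583339929580688, -0.01853787899017334), (0.13643234968185425, 0.29227888584136963), 6.761265754699707)
top grip top 110 [ 0.43563923 -0.32027578  0.11464831] ((0.4358423352241516, -0.32062819600105286), (0.028828559443354607, 0.016266480088233948), 89.91374206542969)
top pan all 3027 ((0.4399324953556061, -0.360042929649353), (0.15970675647258759, 0.19994445145130157), 0.11120343953371048)
top pan sides 195 ((0.43472275137901306, -0.3529519736766815), (0.08187051862478256, 0.10003402829170227), 87.78709411621094)
top bowl rim 656 ((0.4629433751106262, 0.35980886220932007), 0.09036743640899658)
scene grip top 105 [ 0.4397973  -0.31724417  0.1135543 ] ((0.4381598234176636, -0.3184981644153595), (0.020516283810138702, 0.03154931217432022), 2.8953664302825928)
scene pan all 2351 ((0.4401029050350189, -0.35998255014419556), (0.1996728628873825, 0.15956111252307892), 89.92313385009766)
scene pan sides 425 ((0.4360332489013672, -0.35025638341903
[... 273 characters left out ...]
162465   0.02891222]
st 63 [257.07936508 181.93650794] [0.6070688  0.07369719 0.02831341]
st 97 [238.12371134 203.19587629] [0.5568155  0.12056876 0.02669469]
st 80 [321.425  187.0375] [ 0.59147586 -0.08270662  0.02835631]
st 80 [306.5  191.45] [ 0.58094668 -0.04704961  0.02843774]
st 77 [306.63636364 209.58441558] [ 0.53554034 -0.04772584  0.02849832]
st 71 [324.16901408 209.45070423] [ 0.53576382 -0.08906952  0.02874316]
st 15 [336.         222.53333333] [ 0.50284069 -0.11740667  0.02627952]
st 16 [299.4375 227.1875] [ 0.49264986 -0.02694085  0.02677058]
st 26 [275.42307692 230.34615385] [0.48682988 0.02849498 0.02548017]
st 12 [259.91666667 232.41666667] [0.4824653  0.06684367 0.02273874]
```

```bash
cat >> h.py <<'E'
def go(*targets):
    """print shift (m) and turn (deg) from the present pose to each (xyz, rpy in deg)"""
    s=arm.read_state(); R0=R.from_euler('xyz',s['tcp_rot']); p0=np.array(s['position'])
    print('t',round(float(s['clock']),2),'pos',np.round(p0,4),'rpy',np.round(np.degrees(s['tcp_rot']),1),'q',np.round(s['qpos'],2),'F',np.round(s['wrist_force'],1),'w',round(float(s['grip_width']),4))
    for p,e in targets:
        r=R0.inv()*R.from_euler('xyz',e,degrees=True)
        print(np.round(R0.inv().apply(np.array(p)-p0),3).tolist(),np.round(r.as_rotvec(degrees=True),1).tolist())
E
python3 -c "
from h import *
go(((.437,-.320,.2),(180,0,89)))"
```

```text
t 0.5 pos [ 0.1672 -0.6022  0.2312] rpy [-180.    -0.    15.5] q [ 1.24  0.38  0.02  1.37 -0.01  1.39 -0.05] F [0.8 0.1 0.5] w 0.0852
[0.335, -0.2, 0.031] [-0.0, -0.0, -73.5]
```

Call:
jog_arm(plan=[[1, [0.05, -0.03, 0.005], [0, 0, -10]], [1, [0.1, -0.06, 0.01], [0, 0, -20]], [1, [0.15, -0.09, 0.014], [0, 0, -30]], [1, [0.2, -0.12, 0.018], [0, 0, -40]], [1, [0.25, -0.15, 0.023], [0, 0, -50]], [1, [0.29, -0.17, 0.027], [0, 0, -60]], [1, [0.335, -0.2, 0.031], [0, 0, -70]], [1, [0.335, -0.2, 0.031], [0, 0, -73.5]], [1, [0.335, -0.2, 0.031], [0, 0, -73.5]], [1, [0.335, -0.2, 0.031], [0, 0, -73.5]], [1, [0.335, -0.2, 0.031], [0, 0, -73.5]], [1, [0.335, -0.2, 0.031], [0, 0, -73.5]]])

```text
clock: 2.0
position: [0.4362, -0.3203, 0.2003]
tcp_rot: [-3.142, -0.0, 1.552]
wrist_force: [-0.0, 0.8, 0.5]
grip_width: 0.0854
```

Run:
```python
from h import *
go(((.437,-.320,.071),(180,0,89)))
rgb,W=cloud('wrist'); cv2.imwrite('pics/w1.png',rgb[...,::-1]); Q=W.reshape(-1,3)
for lo,hi,n in (([.40,-.35,.105],[.48,-.28,.125],'grip'),([.36,-.46,.018],[.52,-.26,.05],'sides')):
    q=Q[np.all((Q>lo)&(Q<hi),1)]; print(n,len(q),np.round(q.mean(0),4) if len(q) else 0, cv2.minAreaRect(q[:,:2].astype(np.float32)) if len(q) else 0)
```

```text
t 2.0 pos [ 0.4362 -0.3203  0.2003] rpy [-180.    -0.    88.9] q [ 0.89  0.24 -0.37  1.64  0.09  1.28  0.48] F [-0.   0.8  0.5] w 0.0854
[0.0, 0.001, 0.129] [-0.0, -0.0, -0.1]
grip 1137 [ 0.4369 -0.319   0.1144] ((0.4371275007724762, -0.320539265871048), (0.0300529133528471, 0.01782417483627796), 88.8114013671875)
sides 1559 [ 0.437  -0.3275  0.0329] ((0.43573451042175293, -0.3531477451324463), (0.0818391963839531, 0.10049435496330261), 87.62664031982422)
```

View pics/w1.png

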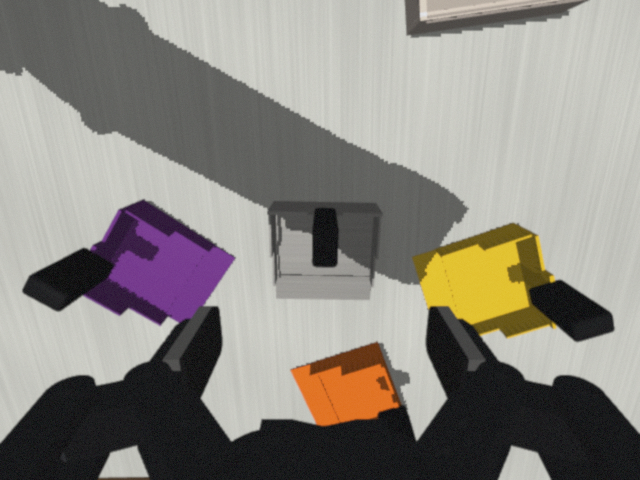

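The wrist view shows the grey scoop's black grip at (325,237), square to the jaws. The decoys on both sides are clear of the fingers. I'll descend and grip.

Call:
jog_arm(plan=[[1, [0, 0.001, 0.04], [0, 0, 0]], [1, [0, 0.001, 0.08], [0, 0, 0]], [1, [0, 0.001, 0.11], [0, 0, 0]], [1, [0, 0.001, 0.129], [0, 0, 0]], [1, [0, 0.001, 0.129], [0, 0, 0]], [-1, [0, 0.001, 0.129], [0, 0, 0]], [-1, [0, 0.001, 0.129], [0, 0, 0]], [-1, [0, 0.001, 0.129], [0, 0, 0]], [-1, [0, 0.001, 0.129], [0, 0, 0]], [-1, [0, 0.001, 0.129], [0, 0, 0]], [-1, [0, 0.001, 0.129], [0, 0, 0]], [-1, [0, 0.001, 0.129], [0, 0, 0]], [-1, [0, 0.001, 0.129], [0, 0, 0]], [-1, [0, 0.001, 0.129], [0, 0, 0]], [-1, [0, 0.001, 0.129], [0, 0, 0]]], squeeze=90)

```text
clock: 3.92
position: [0.4375, -0.3205, 0.0719]
tcp_rot: [3.141, 0.001, 1.552]
wrist_force: [-2.5, -0.4, 5.9]
grip_width: 0.0169
```

```bash
python3 -c "
from h import *
go(((.437,-.320,.2),(180,0,89)),((.544,.1034,.15),(180,0,96.5)))"
```

```text
t 3.92 pos [ 0.4375 -0.3205  0.0719] rpy [180.    0.   88.9] q [ 0.87  0.37 -0.36  1.79  0.15  1.01  0.44] F [-2.5 -0.4  5.9] w 0.0169
[0.0, -0.0, -0.128] [0.0, 0.0, -0.1]
[0.426, 0.099, -0.078] [0.0, 0.0, -7.6]
```

Call:
jog_arm(plan=[[-1, [0, 0, -0.03], [0, 0, 0]], [-1, [0, 0, -0.07], [0, 0, 0]], [-1, [0, 0, -0.11], [0, 0, 0]], [-1, [0.03, 0.007, -0.128], [0, 0, 0]], [-1, [0.08, 0.02, -0.128], [0, 0, -1]], [-1, [0.13, 0.03, -0.128], [0, 0, -2]], [-1, [0.18, 0.04, -0.128], [0, 0, -3]], [-1, [0.23, 0.053, -0.128], [0, 0, -4]], [-1, [0.28, 0.065, -0.128], [0, 0, -5]], [-1, [0.33, 0.077, -0.128], [0, 0, -6]], [-1, [0.38, 0.088, -0.128], [0, 0, -7]], [-1, [0.41, 0.095, -0.12], [0, 0, -7.6]], [-1, [0.426, 0.099, -0.1], [0, 0, -7.6]], [-1, [0.426, 0.099, -0.078], [0, 0, -7.6]], [-1, [0.426, 0.099, -0.078], [0, 0, -7.6]], [-1, [0.426, 0.099, -0.078], [0, 0, -7.6]]])

```text
clock: 5.92
position: [0.5444, 0.1034, 0.1502]
tcp_rot: [3.141, 0.001, 1.685]
wrist_force: [0.7, 0.2, -1.4]
grip_width: 0.017
```

Run:
```python
from h import *
go(((.544,.1034,.077),(180,0,96.5)))
a,Wa=cloud('wrist'); b,Wb=cloud('top')
cv2.imwrite('pics/w2.png',np.hstack([a[:,:,::-1],cv2.resize(b[130:290,180:400,::-1],(660,480))])[:, :])
im=cv2.imread('pics/w2.png'); cv2.imwrite('pics/w2s.png',cv2.resize(im,(800,int(800*im.shape[0]/im.shape[1]))))
np.save('wa.npy',Wa)
o=np.array([.5555,.002,0]); T=R.from_euler('z',96.5,degrees=True)
for n,W in(('w',Wa),('t',Wb)):
    Q=T.inv().apply(W.reshape(-1,3)-o)
    m=np.all((Q>[-.2,-.1,.041])&(Q<[.2,.1,.051]),1); q=Q[m]
    print(n,'rim y-:',np.median(q[(q[:,1]<-.05)&(q[:,1]>-.075)],0).round(4),'y+:',np.median(q[(q[:,1]>.05)&(q[:,1]<.075)],0).round(4), 'xmax',np.percentile(q[:,0],[1,99]).round(4))
    m=np.all((Q>[-.0,-.07,.085])&(Q<[.15,.07,.125]),1); q=Q[m]
    if len(q): print('scoop pts',len(q),np.percentile(q,[1,50,99],axis=0).round(4))
```

```text
t 5.92 pos [0.5444 0.1034 0.1502] rpy [180.    0.   96.5] q [ 0.28  0.36 -0.66  1.66  0.23  1.2  -0.31] F [ 0.7  0.2 -1.4] w 0.017
[0.0, -0.001, 0.073] [0.0, 0.0, 0.0]
w rim y-: [ 0.1124 -0.062   0.0466] y+: [0.1126 0.0606 0.0463] xmax [0.0151 0.1242]
scoop pts 7120 [[ 0.045  -0.0501  0.0856]
 [ 0.109  -0.0006  0.1075]
 [ 0.11    0.0491  0.1238]]
t rim y-: [-0.0781 -0.0609  0.0461] y+: [-0.0599  0.0632  0.046 ] xmax [-0.1677  0.0582]
scoop pts 213 [[ 0.0075 -0.0498  0.0851]
 [ 0.052  -0.0466  0.0936]
 [ 0.0929  0.0511  0.1187]]
```

View pics/w2s.png

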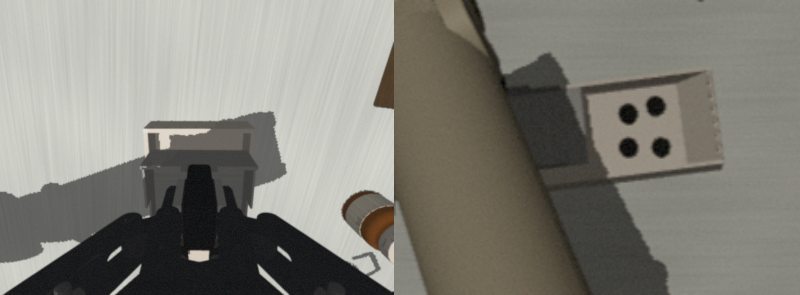

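Call:
jog_arm(plan=[[-1, [0, -0.001, 0.035], [0, 0, 0]], [-1, [0, -0.001, 0.06], [0, 0, 0]], [-1, [0, -0.001, 0.07], [0, 0, 0]], [-1, [0, -0.001, 0.0735], [0, 0, 0]], [-1, [0, -0.001, 0.0735], [0, 0, 0]], [-1, [0, -0.001, 0.0735], [0, 0, 0]]])

```text
clock: 6.78
position: [0.5446, 0.1035, 0.0782]
tcp_rot: [3.138, 0.001, 1.684]
wrist_force: [-0.7, 0.4, -2.1]
grip_width: 0.017
```

Call:
jog_arm(plan=[[-1, [0, 0, 0.002], [0, 0, 0]], [-1, [-0.005, 0, 0.002], [0, 0, 0]], [-1, [-0.015, 0, 0.002], [0, 0, 0]], [-1, [-0.027, 0, 0.002], [0, 0, 0]], [-1, [-0.039, 0, 0.002], [0, 0, 0]], [-1, [-0.051, 0, 0.002], [0, 0, 0]], [-1, [-0.063, 0, 0.002], [0, 0, 0]], [-1, [-0.075, 0, 0.002], [0, 0, 0]], [-1, [-0.085, 0, 0.002], [0, 0, 0]], [-1, [-0.09, 0, 0.002], [0, 0, 0]], [-1, [-0.09, 0, 0.002], [0, 0, 0]]])

```text
clock: 8.15
position: [0.5549, 0.0138, 0.0763]
tcp_rot: [3.138, 0.001, 1.684]
wrist_force: [0.7, 0.2, -2.3]
grip_width: 0.0171
```

Run:
```python
from h import *
go()
b,Wb=cloud('top'); a,Wa=cloud('scene')
cv2.imwrite('pics/p3.png',np.hstack([cv2.resize(a[220:340,230:430,::-1],(400,240)),cv2.resize(b[150:250,220:380,::-1],(400,250))[:240]]))
```

```text
t 8.15 pos [0.5549 0.0138 0.0763] rpy [179.8   0.   96.5] q [ 0.4   0.43 -0.6   1.74  0.28  1.05 -0.19] F [ 0.7  0.2 -2.3] w 0.0171
```

View pics/p3.png

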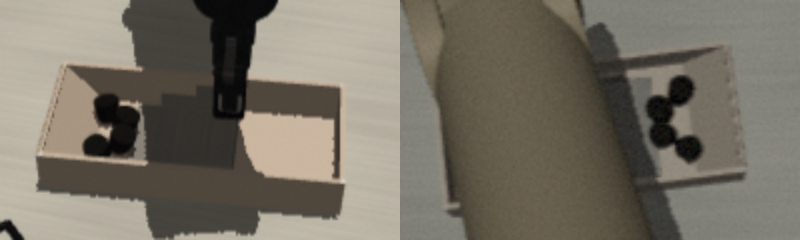

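The stoppers still stand ahead of the lip near the slope, touching each other. I'll keep pushing until the slope forces them onto the lip.

Call:
jog_arm(plan=[[-1, [-0.006, 0, 0.001], [0, 0, 0]], [-1, [-0.012, 0, 0.001], [0, 0, 0]], [-1, [-0.018, 0, 0.001], [0, 0, 0]], [-1, [-0.024, 0, 0.001], [0, 0, 0]], [-1, [-0.029, 0, 0.001], [0, 0, 0]], [-1, [-0.031, 0, 0.001], [0, 0, 0]], [-1, [-0.031, 0, 0.001], [0, 0, 0]]])

```text
clock: 9.12
position: [0.559, -0.0163, 0.0759]
tcp_rot: [3.136, 0.0, 1.685]
wrist_force: [-0.1, 2.7, 5.2]
grip_width: 0.0169
```

Run:
```python
from h import *
go()
b,Wb=cloud('top'); a,Wa=cloud('scene')
cv2.imwrite('pics/p4.png',np.hstack([cv2.resize(a[220:340,230:430,::-1],(400,240)),cv2.resize(b[150:250,220:380,::-1],(400,250))[:240]]))
```

```text
t 9.12 pos [ 0.559  -0.0163  0.0759] rpy [179.7   0.   96.5] q [ 0.45  0.44 -0.59  1.73  0.28  1.05 -0.13] F [-0.1  2.7  5.2] w 0.0169
```

View pics/p4.png

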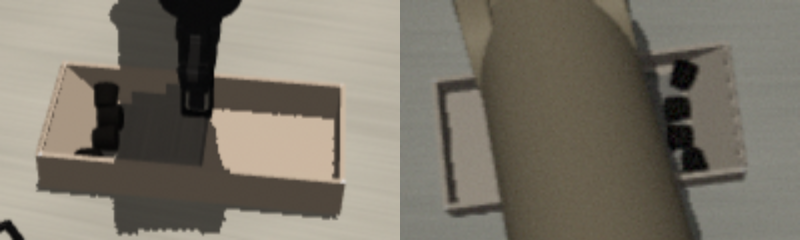

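Call:
jog_arm(plan=[[-1, [-0.003, 0, -0.001], [0, -1, 0]], [-1, [-0.005, 0, -0.0015], [0, -3, 0]], [-1, [-0.007, 0, -0.002], [0, -5, 0]], [-1, [-0.009, 0, -0.002], [0, -7.5, 0]], [-1, [-0.011, 0, -0.002], [0, -10, 0]], [-1, [-0.013, 0, -0.002], [0, -12.5, 0]], [-1, [-0.0155, 0, -0.0015], [0, -15, 0]], [-1, [-0.018, 0, -0.001], [0, -17.5, 0]], [-1, [-0.021, 0, -0.0005], [0, -20, 0]], [-1, [-0.021, 0, -0.0005], [0, -20, 0]], [-1, [-0.021, 0, -0.0005], [0, -20, 0]]])

```text
clock: 10.6
position: [0.5614, -0.0371, 0.0764]
tcp_rot: [3.136, 0.349, 1.683]
wrist_force: [-0.0, 0.2, -2.5]
grip_width: 0.0173
```

Run:
```python
from h import *
go()
b,Wb=cloud('top'); a,Wa=cloud('scene')
cv2.imwrite('pics/p5.png',np.hstack([cv2.resize(a[220:340,230:430,::-1],(400,240)),cv2.resize(b[150:250,220:380,::-1],(400,250))[:240]]))
```

```text
t 10.6 pos [ 0.5614 -0.0371  0.0764] rpy [179.7  20.   96.4] q [ 0.19  0.43 -0.49  1.77  0.61  1.13 -0.47] F [-0.   0.2 -2.5] w 0.0173
```

View pics/p5.png

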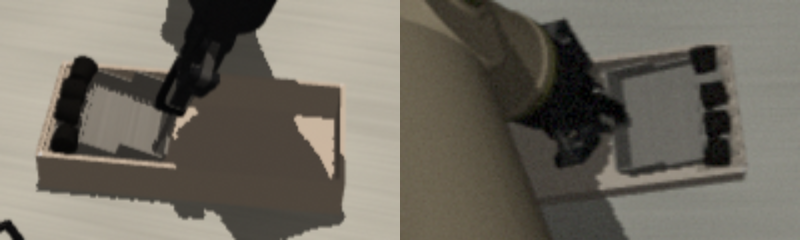

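Run:
```python
from h import *
o=np.array([.5555,.002,0]); T=R.from_euler('z',96.5,degrees=True)
for cam in('top','scene'):
    rgb,W=cloud(cam); Q=T.inv().apply(W.reshape(-1,3)-o)
    m=np.all((Q>[-.19,-.07,.02])&(Q<[-.08,.07,.12]),1)&(rgb.reshape(-1,3).max(1)<55)
    k,l,st,c=cv2.connectedComponentsWithStats(m.reshape(480,640).astype(np.uint8))
    for i in range(1,k):
        if st[i,4]>15: q=Q[l.ravel()==i]; print(cam,st[i,4],np.percentile(q,[3,50,97],axis=0).round(4).tolist())
    # lip/pan floor points
    m=np.all((Q>[-.175,-.03,.02])&(Q<[-.06,.03,.08]),1)&(rgb.reshape(-1,3).max(1)>75); q=Q[m]
    for x in np.arange(-.17,-.06,.01):
        r=q[(q[:,0]>x)&(q[:,0]<x+.01)]; print(round(x,2),len(r),np.round(np.median(r[:,2]),4) if len(r) else '')
s=arm.read_state(); p=T.inv().apply(s['position']-o); th=s['tcp_rot'][1]
print('lip',p[0]-.098*np.cos(th)-.072*np.sin(th),p[2]+.098*np.sin(th)-.072*np.cos(th))
```

```text
top 131 [[-0.15, -0.0551, 0.0303], [-0.1355, -0.0475, 0.0609], [-0.0838, -0.034, 0.0675]]
top 308 [[-0.1541, -0.0176, 0.0466], [-0.1418, 0.0207, 0.0627], [-0.1292, 0.0565, 0.0679]]
-0.17 84 0.0456
-0.16 41 0.044
-0.15 9 0.0425
-0.14 34 0.0378
-0.13 103 0.0335
-0.12 99 0.0298
-0.11 97 0.0267
-0.1 85 0.0232
-0.09 36 0.021
-0.08 3 0.0206
-0.07 1 0.0713
-0.06 0 
scene 856 [[-0.1515, -0.0583, 0.0308], [-0.1343, 0.0047, 0.0574], [-0.0832, 0.0506, 0.066]]
-0.17 64 0.0455
-0.16 29 0.0436
-0.15 0 
-0.14 32 0.0366
-0.13 123 0.0336
-0.12 121 0.0299
-0.11 120 0.026
-0.1 95 0.0228
-0.09 23 0.0209
-0.08 1 0.021
-0.07 0 
-0.06 0 
lip -0.15674966113810507 0.042437553968869376
```

```bash
cat >> h.py <<'E'
O=np.array([.5555,.002,0]); T=R.from_euler('z',96.5,degrees=True)
def tr(x,z,th,y=0.0): return (O+T.apply([x,y,0])+[0,0,z],(180,th,96.5))
E
python3 - <<'E'
from h import *
s=arm.read_state(); print(T.inv().apply(s['position']-O))
go(tr(-.030,.078,18),tr(.0,.078,14),tr(.04,.078,14),tr(.02,.078,14))
E
```

```text
[-0.04002508 -0.00141519  0.0765458 ]
t 10.8 pos [ 0.5614 -0.0376  0.0765] rpy [179.7  20.   96.4] q [ 0.19  0.43 -0.49  1.77  0.61  1.13 -0.47] F [ 0.8  0.  -2.6] w 0.0171
[0.009, -0.001, -0.005] [0.3, 2.0, -0.1]
[0.037, -0.001, -0.015] [0.3, 6.0, -0.1]
[0.075, -0.001, -0.029] [0.3, 6.0, -0.1]
[0.056, -0.001, -0.022] [0.3, 6.0, -0.1]
```

Call:
jog_arm(plan=[[-1, [0.009, -0.001, -0.005], [0, 2, 0]], [-1, [0.018, -0.001, -0.008], [0, 4, 0]], [-1, [0.037, -0.001, -0.015], [0, 6, 0]], [-1, [0.06, -0.001, -0.024], [0, 6, 0]], [-1, [0.085, -0.001, -0.033], [0, 6, 0]], [-1, [0.085, -0.001, -0.033], [0, 6, 0]], [-1, [0.06, -0.001, -0.024], [0, 6, 0]], [-1, [0.085, -0.001, -0.033], [0, 6, 0]], [-1, [0.06, -0.001, -0.024], [0, 6, 0]], [-1, [0.085, -0.001, -0.033], [0, 6, 0]], [-1, [0.06, -0.001, -0.024], [0, 6, 0]], [-1, [0.085, -0.001, -0.033], [0, 6, 0]], [-1, [0.085, -0.001, -0.033], [0, 6, 0]]])

```text
clock: 12.42
position: [0.5499, 0.0554, 0.0786]
tcp_rot: [3.136, 0.242, 1.685]
wrist_force: [-1.1, 0.6, -1.8]
grip_width: 0.0173
```

```bash
cat >> h.py <<'E'
def stop():
    "dark blobs over the tray: counts and extents, tray frame; picture saved"
    for cam in('top','scene'):
        rgb,W=cloud(cam); Q=T.inv().apply(W.reshape(-1,3)-O)
        m=np.all((Q>[-.19,-.08,.012])&(Q<[.13,.08,.075]),1)&(rgb.reshape(-1,3).max(1)<45)
        k,l,st,c=cv2.connectedComponentsWithStats(m.reshape(480,640).astype(np.uint8))
        for i in range(1,k):
            if st[i,4]>20: q=Q[l.ravel()==i]; print(cam,st[i,4],c[i].round(),np.percentile(q,[3,50,97],axis=0).round(3).tolist())
        yield rgb
def pic(n):
    b,a=stop()
    cv2.imwrite(n,np.hstack([cv2.resize(a[220:340,230:430,::-1],(400,240)),cv2.resize(b[150:250,220:380,::-1],(400,250))[:240]]))
E
python3 -c "
from h import *
go(); pic('pics/p6.png')"
```

```text
t 12.43 pos [0.5499 0.0554 0.0786] rpy [179.7  13.9  96.6] q [ 0.14  0.44 -0.56  1.74  0.51  1.14 -0.52] F [-1.1  0.6 -1.8] w 0.0173
top 73 [326. 186.] [[-0.111, -0.038, 0.02], [-0.099, -0.028, 0.027], [-0.09, -0.019, 0.033]]
top 352 [272. 202.] [[0.013, -0.044, 0.019], [0.032, -0.005, 0.037], [0.051, 0.05, 0.062]]
top 76 [332. 205.] [[-0.119, 0.011, 0.019], [-0.108, 0.022, 0.027], [-0.098, 0.033, 0.033]]
scene 137 [286. 277.] [[-0.118, 0.007, 0.014], [-0.105, 0.017, 0.025], [-0.093, 0.029, 0.03]]
scene 344 [356. 288.] [[0.015, -0.035, 0.016], [0.037, -0.01, 0.037], [0.057, 0.021, 0.071]]
scene 68 [288. 295.] [[-0.106, -0.041, 0.02], [-0.093, -0.033, 0.026], [-0.084, -0.024, 0.031]]
```

View pics/p6.png

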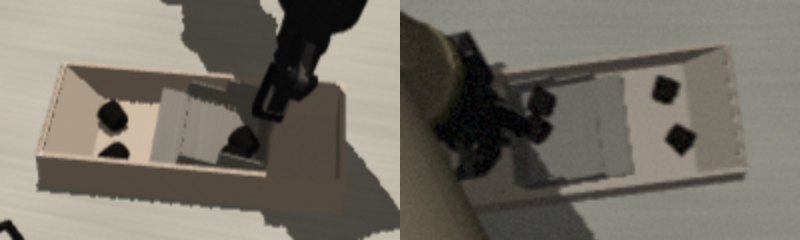

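```bash
cat >> h.py <<'E'
C=np.array([.4625,.361,0])
def lipp(z,th,yaw=60,back=.025):
    t=np.radians(th); u=R.from_euler('z',yaw,degrees=True).apply([1,0,0])
    return (C+u*(back+.098*np.cos(t)+.072*np.sin(t))+[0,0,z-.098*np.sin(t)+.072*np.cos(t)],(180,th,yaw))
E
python3 - <<'E'
from h import *
print(lipp(.2,22),lipp(.11,-20),lipp(.072,-55))
a=tr(.055,.23,22); b=lipp(.2,22)
go(tr(.055,.13,18),a,*[(a[0]+(np.array(b[0])-a[0])*k,(180,22,96.5-36.5*k)) for k in (.2,.4,.6,.8,1)])
E
```

```text
(array([0.53391785, 0.48469934, 0.23004579]), (180, 22, 60)) (array([0.50873221, 0.44107654, 0.21117584]), (180, -20, 60)) (array([0.47361577, 0.38025308, 0.1935744 ]), (180, -55, 60))
t 12.53 pos [0.5501 0.0531 0.0785] rpy [179.7  14.   96.4] q [ 0.14  0.44 -0.56  1.74  0.51  1.14 -0.52] F [-0.7 -0.5 -2.3] w 0.0169
[-0.009, -0.0, -0.051] [0.3, -4.0, -0.1]
[-0.033, 0.0, -0.148] [0.3, -8.0, -0.1]
[0.05, 0.007, -0.168] [2.6, -8.0, 6.9]
[0.133, 0.014, -0.189] [4.8, -8.0, 13.8]
[0.216, 0.02, -0.21] [7.1, -8.0, 20.8]
[0.298, 0.027, -0.23] [9.3, -7.9, 27.7]
[0.381, 0.034, -0.251] [11.6, -7.8, 34.7]
```

Call:
jog_arm(plan=[[-1, [-0.004, 0, -0.02], [0, -2, 0]], [-1, [-0.009, 0, -0.051], [0, -4, 0]], [-1, [-0.017, 0, -0.085], [0, -5.5, 0]], [-1, [-0.025, 0, -0.12], [0, -7, 0]], [-1, [-0.033, 0, -0.148], [0, -8, 0]], [-1, [-0.02, 0.001, -0.151], [0.4, -8, 1]], [-1, [0.01, 0.003, -0.158], [1.4, -8, 3.5]], [-1, [0.05, 0.007, -0.168], [2.6, -8, 6.9]], [-1, [0.091, 0.01, -0.178], [3.7, -8, 10.3]], [-1, [0.133, 0.014, -0.189], [4.8, -8, 13.8]], [-1, [0.175, 0.017, -0.2], [6, -8, 17.3]], [-1, [0.216, 0.02, -0.21], [7.1, -8, 20.8]], [-1, [0.257, 0.024, -0.22], [8.2, -8, 24.2]], [-1, [0.298, 0.027, -0.23], [9.3, -7.9, 27.7]], [-1, [0.34, 0.03, -0.241], [10.5, -7.9, 31.2]], [-1, [0.37, 0.033, -0.248], [11.3, -7.8, 33.8]], [-1, [0.381, 0.034, -0.251], [11.6, -7.8, 34.7]], [-1, [0.381, 0.034, -0.251], [11.6, -7.8, 34.7]], [-1, [0.381, 0.034, -0.251], [11.6, -7.8, 34.7]]])

```text
clock: 14.9
position: [0.53, 0.4795, 0.226]
tcp_rot: [3.133, 0.373, 1.045]
wrist_force: [-0.1, -0.3, -2.1]
grip_width: 0.0172
```

Run:
```python
from h import *
go(lipp(.16,0),lipp(.13,-15),lipp(.105,-25),lipp(.09,-32),lipp(.082,-40),lipp(.075,-48),lipp(.072,-57))
b,_=cloud('top'); a,_=cloud('scene')
cv2.imwrite('pics/p7.png',np.hstack([cv2.resize(a[180:340,380:640,::-1],(400,246)),cv2.resize(b[160:300,60:288,::-1],(400,246))]))
```

```text
t 14.9 pos [0.53   0.4795 0.226 ] rpy [179.5  21.4  59.9] q [-0.9   1.    0.33  0.46 -0.15  2.05 -1.24] F [-0.1 -0.3 -2.1] w 0.0172
[-0.015, 0.001, -0.001] [0.5, 21.4, -0.0]
[-0.032, 0.001, 0.014] [0.5, 36.4, 0.0]
[-0.044, 0.001, 0.033] [0.5, 46.4, 0.1]
[-0.053, 0.001, 0.046] [0.5, 53.4, 0.1]
[-0.067, 0.001, 0.054] [0.5, 61.4, 0.1]
[-0.081, 0.0, 0.064] [0.5, 69.4, 0.2]
[-0.098, 0.0, 0.074] [0.4, 78.4, 0.2]
```

View pics/p7.png

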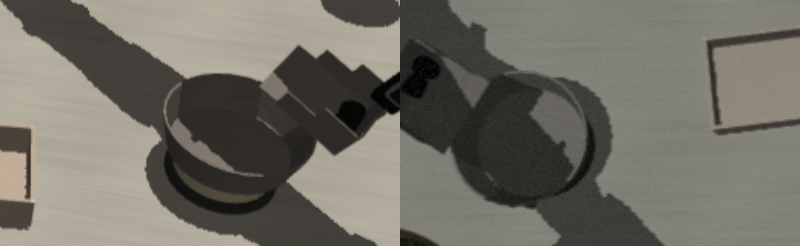

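Both stoppers ride at the pan's back, over the bowl. Now I'll tip gradually with the lip inside the bowl.

Call:
jog_arm(plan=[[-1, [-0.005, 0, 0], [0, 7, 0]], [-1, [-0.01, 0, -0.001], [0, 14, 0]], [-1, [-0.015, 0.001, -0.001], [0, 21, 0]], [-1, [-0.023, 0.001, 0.006], [0, 29, 0]], [-1, [-0.032, 0.001, 0.014], [0, 36.4, 0]], [-1, [-0.038, 0.001, 0.023], [0, 41, 0]], [-1, [-0.044, 0.001, 0.033], [0, 46.4, 0]], [-1, [-0.048, 0.001, 0.039], [0, 50, 0]], [-1, [-0.053, 0.001, 0.046], [0, 53.4, 0]], [-1, [-0.06, 0.001, 0.05], [0, 57.4, 0]], [-1, [-0.067, 0.001, 0.054], [0, 61.4, 0]], [-1, [-0.074, 0.001, 0.059], [0, 65.4, 0]], [-1, [-0.081, 0, 0.064], [0, 69.4, 0]], [-1, [-0.09, 0, 0.069], [0, 74, 0]], [-1, [-0.098, 0, 0.074], [0, 78.4, 0]], [-1, [-0.098, 0, 0.074], [0, 78.4, 0]], [-1, [-0.098, 0, 0.074], [0, 78.4, 0]], [-1, [-0.098, 0, 0.074], [0, 78.4, 0]]])

```text
clock: 17.25
position: [0.4801, 0.3771, 0.2216]
tcp_rot: [3.085, -0.992, 1.102]
wrist_force: [0.8, 0.8, 0.7]
grip_width: 0.0174
```

Run:
```python
from h import *
go(lipp(.15,-57),lipp(.2,-20),lipp(.2,0))
b,Wb=cloud('top'); a,Wa=cloud('scene')
for rgb,W in((b,Wb),(a,Wa)):
    Q=W.reshape(-1,3)-C; m=(np.hypot(Q[:,0],Q[:,1])<.08)&(Q[:,2]>.055)&(Q[:,2]<.085)&(rgb.reshape(-1,3).max(1)<35)
    k,l,st,c=cv2.connectedComponentsWithStats(m.reshape(480,640).astype(np.uint8))
    for i in range(1,k):
        if st[i,4]>15: print(st[i,4],c[i].round(),np.nanmedian(Q[l.ravel()==i],0).round(3))
cv2.imwrite('pics/p8.png',np.hstack([cv2.resize(a[180:340,380:640,::-1],(400,246)),cv2.resize(b[160:300,60:288,::-1],(400,246))]))
```

```text
t 17.25 pos [0.4801 0.3771 0.2216] rpy [176.7 -56.9  63.2] q [-1.66 -0.21  1.16  2.31 -1.42  0.32  0.35] F [0.8 0.8 0.7] w 0.0174
[0.039, -0.006, -0.031] [0.6, 0.1, 1.7]
[0.105, -0.004, 0.015] [1.2, -36.9, 1.5]
[0.097, -0.005, 0.056] [1.4, -56.9, 1.3]
29 [156. 233.] [ 0.014 -0.058  0.07 ]
169 [535. 260.] [-0.026  0.009  0.068]
174 [504. 269.] [ 0.013 -0.049  0.068]
```

View pics/p8.png

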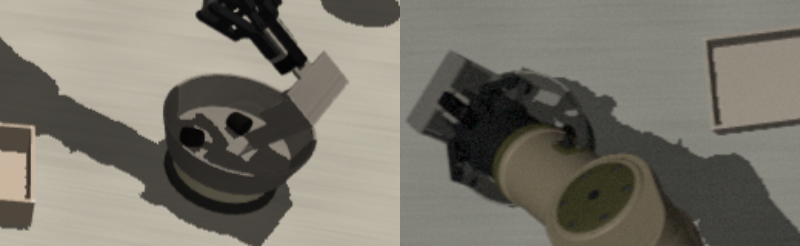

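Both stoppers lie in the bowl, at scene px about (535,260) and (504,269), and the pan is empty. I'll lift clear and level the scoop.

Call:
jog_arm(plan=[[-1, [0.03, -0.002, -0.012], [0, -4, 0]], [-1, [0.045, -0.003, -0.012], [0, -12, 0]], [-1, [0.065, -0.004, -0.005], [0, -20, 0]], [-1, [0.085, -0.004, 0.004], [0.5, -28, 1]], [-1, [0.105, -0.004, 0.015], [1.2, -36.9, 1.5]], [-1, [0.103, -0.004, 0.03], [1.2, -44, 1.5]], [-1, [0.1, -0.005, 0.043], [1.3, -51, 1.4]], [-1, [0.097, -0.005, 0.056], [1.4, -56.9, 1.3]], [-1, [0.097, -0.005, 0.056], [1.4, -56.9, 1.3]], [-1, [0.097, -0.005, 0.056], [1.4, -56.9, 1.3]], [-1, [0.097, -0.005, 0.056], [1.4, -56.9, 1.3]]])

```text
clock: 18.73
position: [0.5227, 0.4665, 0.2726]
tcp_rot: [-3.138, -0.002, 1.046]
wrist_force: [0.1, 0.3, -0.5]
grip_width: 0.0167
```

Run:
```python
from h import *
s=arm.read_state(); p=np.array(s['position'])
e=np.array([.4375,-.3205,.24])
m=np.array([.5,.1,.26])
go((m,(180,0,80)),(e,(180,0,89)))
```

```text
t 18.73 pos [0.5227 0.4665 0.2726] rpy [-1.798e+02 -1.000e-01  5.990e+01] q [-1.08  0.59  0.56  1.06 -0.3   1.57 -1.13] F [ 0.1  0.3 -0.5] w 0.0167
[-0.329, 0.164, 0.011] [-0.2, -0.1, -20.1]
[-0.724, 0.321, 0.03] [-0.2, -0.2, -29.1]
```

Call:
jog_arm(plan=[[-1, [-0.03, 0.015, 0], [0, 0, -2]], [-1, [-0.08, 0.04, 0], [0, 0, -5]], [-1, [-0.13, 0.065, 0], [0, 0, -8]], [-1, [-0.18, 0.09, 0], [0, 0, -11]], [-1, [-0.23, 0.115, 0], [0, 0, -14]], [-1, [-0.28, 0.14, 0], [0, 0, -17]], [-1, [-0.329, 0.164, 0], [0, 0, -20]], [-1, [-0.375, 0.182, 0], [0, 0, -21]], [-1, [-0.42, 0.2, 0], [0, 0, -22]], [-1, [-0.465, 0.218, 0], [0, 0, -23]], [-1, [-0.51, 0.236, 0.005], [0, 0, -24]], [-1, [-0.555, 0.254, 0.01], [0, 0, -25]], [-1, [-0.6, 0.272, 0.015], [0, 0, -26]], [-1, [-0.645, 0.29, 0.02], [0, 0, -27]], [-1, [-0.685, 0.306, 0.025], [0, 0, -28]], [-1, [-0.715, 0.317, 0.03], [0, 0, -29]], [-1, [-0.724, 0.321, 0.03], [0, 0, -29]], [-1, [-0.724, 0.321, 0.03], [0, 0, -29]], [-1, [-0.724, 0.321, 0.03], [0, 0, -29]]])

```text
clock: 21.1
position: [0.4383, -0.3194, 0.2405]
tcp_rot: [-3.141, -0.005, 1.554]
wrist_force: [0.9, 1.4, -2.2]
grip_width: 0.017
```

Run:
```python
from h import *
go(((.4375,-.3205,.0735),(180,0,89)))
for r in stop(): pass
```

```text
t 21.1 pos [ 0.4383 -0.3194  0.2405] rpy [-180.    -0.3   89. ] q [-0.22  0.29  0.98  1.61 -0.25  1.37  0.78] F [ 0.9  1.4 -2.2] w 0.017
[-0.002, -0.001, 0.167] [-0.0, -0.3, 0.0]
top 81 [310. 182.] [[-0.073, -0.051, 0.021], [-0.063, -0.042, 0.027], [-0.053, -0.03, 0.034]]
top 80 [323. 214.] [[-0.096, 0.028, 0.021], [-0.084, 0.04, 0.027], [-0.075, 0.051, 0.032]]
scene 142 [298. 272.] [[-0.096, 0.024, 0.014], [-0.083, 0.033, 0.024], [-0.071, 0.047, 0.03]]
scene 21 [304. 298.] [[-0.067, -0.04, 0.021], [-0.061, -0.036, 0.026], [-0.052, -0.033, 0.029]]
```

Call:
jog_arm(plan=[[-1, [-0.001, -0.001, 0.05], [0, 0, 0]], [-1, [-0.001, -0.001, 0.1], [0, 0, 0]], [-1, [-0.002, -0.001, 0.14], [0, 0, 0]], [-1, [-0.002, -0.001, 0.16], [0, -0.3, 0]], [-1, [-0.002, -0.001, 0.167], [0, -0.3, 0]], [-1, [-0.002, -0.001, 0.168], [0, -0.3, 0]], [-1, [-0.002, -0.001, 0.169], [0, -0.3, 0]], [-1, [-0.002, -0.001, 0.169], [0, -0.3, 0]]])

```text
clock: 22.2
position: [0.4379, -0.3209, 0.072]
tcp_rot: [3.141, 0.001, 1.555]
wrist_force: [1.3, -0.8, -0.2]
grip_width: 0.0168
```

Call:
jog_arm(plan=[[0.2, [0, 0, 0], [0, 0, 0]], [1, [0, 0, 0], [0, 0, 0]], [1, [0, 0, 0], [0, 0, 0]], [1, [0, 0, 0], [0, 0, 0]], [1, [0, 0, 0], [0, 0, 0]], [1, [0, 0, 0], [0, 0, 0]], [1, [0, 0, -0.02], [0, 0, 0]], [1, [0, 0, -0.06], [0, 0, 0]], [1, [0, 0, -0.11], [0, 0, 0]], [1, [0, 0, -0.16], [0, 0, 0]], [1, [0, 0, -0.16], [0, 0, 0]], [1, [0, 0, -0.16], [0, 0, 0]]])

```text
clock: 23.7
position: [0.4378, -0.3205, 0.2324]
tcp_rot: [3.14, 0.001, 1.555]
wrist_force: [0.7, 0.6, -0.4]
grip_width: 0.0856
```

Run:
```python
from h import *
go()
for r in stop(): pass
b,Wb=cloud('top'); a,Wa=cloud('scene'); w,_=cloud('wrist')
for n,rgb,W in(('top',b,Wb),('scene',a,Wa)):
    Q=W.reshape(-1,3)-C; m=(np.hypot(Q[:,0],Q[:,1])<.08)&(Q[:,2]>.055)&(Q[:,2]<.085)&(rgb.reshape(-1,3).max(1)<35)
    k,l,st,c=cv2.connectedComponentsWithStats(m.reshape(480,640).astype(np.uint8))
    for i in range(1,k):
        if st[i,4]>15: print('bowl',n,st[i,4],c[i].round(),np.nanmedian(Q[l.ravel()==i],0).round(3))
cv2.imwrite('pics/p9.png',np.hstack([cv2.resize(a[...,::-1],(400,300)),cv2.resize(w[...,::-1],(400,300))]))
```

```text
t 23.7 pos [ 0.4378 -0.3205  0.2324] rpy [1.799e+02 1.000e-01 8.910e+01] q [-0.23  0.29  0.99  1.63 -0.25  1.35  0.78] F [ 0.7  0.6 -0.4] w 0.0856
top 82 [310. 183.] [[-0.073, -0.052, 0.02], [-0.063, -0.041, 0.027], [-0.053, -0.03, 0.031]]
top 80 [323. 214.] [[-0.096, 0.029, 0.019], [-0.084, 0.04, 0.027], [-0.075, 0.051, 0.032]]
scene 140 [298. 272.] [[-0.096, 0.023, 0.014], [-0.083, 0.033, 0.024], [-0.072, 0.047, 0.03]]
scene 21 [304. 298.] [[-0.068, -0.04, 0.023], [-0.061, -0.036, 0.025], [-0.052, -0.033, 0.029]]
bowl top 103 [153. 237.] [ 0.007 -0.053  0.073]
bowl top 124 [119. 264.] [-0.057  0.025  0.072]
bowl scene 164 [544. 253.] [-0.049  0.027  0.069]
bowl scene 163 [504. 269.] [ 0.014 -0.049  0.068]
```

View pics/p9.png

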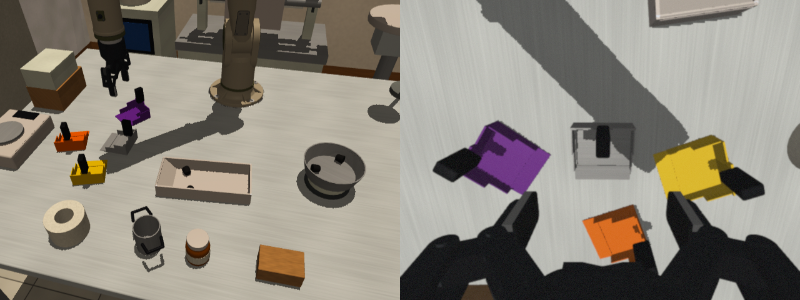

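Run:
```python
from h import *
for j in range(3):
    rgb,W=cloud('scene')
    Q=W.reshape(-1,3)-C; m=(np.hypot(Q[:,0],Q[:,1])<.08)&(Q[:,2]>.055)&(Q[:,2]<.085)&(rgb.reshape(-1,3).max(1)<35)
    k,l,st,c=cv2.connectedComponentsWithStats(m.reshape(480,640).astype(np.uint8))
    print([(st[i,4],c[i].round(1).tolist()) for i in range(1,k) if st[i,4]>15])
    for _ in range(3): arm.grab_frame('scene')
print(arm.read_state()['clock']); arm.close_job()
```

```text
[(np.int32(164), [543.8, 253.4]), (np.int32(163), [504.4, 269.1])]
[(np.int32(161), [543.7, 253.4]), (np.int32(165), [504.4, 269.2])]
[(np.int32(165), [543.8, 253.4]), (np.int32(165), [504.4, 269.1])]
24.55
the job is handed in; nothing more can be done
```

I scooped two stoppers out of the tray and tipped them into the feeder bowl. The scoop was then set back flat on the bench at its original spot, released and empty. The job was handed in at 24.6 s of the 72 s allowed; no verdict is reported.

At first all four stoppers lay across the lip, with the outer two overhanging the sides. I shook the tilted scoop low in the tray: two slid to the back of the pan and the other two fell back onto the tray floor.

**Last checks:**
- **Bowl:** two stoppers inside, below the rim, and not moving over repeated frames.
- **Tray:** the other two lie well inside the walls, in the same place in two checks 2.6 s apart.
- **Scoop:** empty and flat in the last wrist picture. I did not measure its tilt again after letting go.
- **Gripper:** open, with the tool point at z = 0.23 m and no force on the wrist. I saw no finger contact with a stopper.

During the tip the arm came close to its joint limits, so the lip stayed about 28 mm higher than planned. The stoppers still landed in the bowl. No check disagreed.

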